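Stow the straightedge behind the spool post

ROBOT

A 6-joint arm with a two-finger parallel gripper is mounted at the origin on the work surface. World frame = base frame: x ahead of the robot, y to its left, z up, the work surface at z = 0. Lengths are in m, angles in rad, forces in N, time in s.
With the tool pointing down it reaches from about 0.3 to 0.775 m from the base axis. Payload 14.6 kg.
Tool frame: the origin (TCP) lies on the front face of the gripper's body, between the roots of the fingers; the fingertips stand bot.nose_length ahead of it and the grasp point (between the pads) lies 78 mm ahead of it (bot.nose_length is the distance from the TCP to the fingertips, in m); z points along the fingers, y is the line along which they close (so a half turn about z gives the same grasp; the last joint's range is limited). The gripper opens to 94 mm and grips with 3 to 60 N. Pads are 16 mm wide; open, the fingers measure 119 mm over their backs; the gripper's body (75 mm by 177 mm) begins 78 mm behind the grasp point.
Start: joints at [-1.277, 0.3, 1.521, -0, 1.321, -0.067], TCP at [0.194, -0.515, 0.303] pointing down, gripper open.
Joint ranges: [-3.03, 3.03], [-0.79, 2.21], [0.23, 2.52], [-1.04, 4.18], [0, 3.07], [-2.55, 2.55]. Speed limits (rad/s): [2.22, 2.22, 2.57, 3.14, 3.14, 3.14].

INTERFACE

Orientations are given as a unit quaternion [w, x, y, z].
In Python, from rig import telemetry, eyes, bot gives the robot as it stands.
- The arm moves only by the tool move_arm, never from a script. Its argument "deltas" is a list of rows, each a list of 3 entries, a list of its own where there are three numbers: the shift along the tool's x, y, z in cm, then the turn about the tool's z in rad, then the closure, from 0 (fully open) to 1 (shut). In form: [[[tx, ty, tz], spin, jaw], ...]. A call has 1 to 12 rows; each row shifts and turns the commanded pose from where the row before left it, along the tool's axes as they then stand; what a row does not reach is not made up. A row lasts 1/12 s, in which the tool goes at most 41.7 mm and 7.16 degrees, less where a joint would pass 70% of its speed; a pose out of reach is approached as far as the arm can. A call with a gripper value outside its range is refused whole. The fingers move at their own pace and stop on an object; the grip force is fixed at half the most. Time passes only in rows, so rows that do not move let the fingers close. It gives the time, the measured TCP pose, the force, the opening and the grip force at its end, in the units of the state.
- telemetry.read_state(): the state, without advancing time (a new reading comes with each control period).
- eyes.read_camera(name): name is "scene" or "top" or "wrist"; returns a dict with "pixels" (480x640x3 uint8, blue, green, red), "fov_y" (degrees; the focal length in pixels is half the picture's height over the tangent of half this angle, whatever the lens; pixels are square), "cx", "cy" (the principal point, pixels), "R" (3x3) and "t" (3): a world point X has camera coordinates R X + t. Camera axes: x right, y down, z forward; pixel columns grow to the right and rows downward; lengths in m; the calibration is good to about 2 mm. A picture is of the moment at which its call begins. There is no depth.
- bot.close_job(): hands the job in; it is judged then, once.
The state is a dict: "clock": time; "qpos": joint angles; "dq": joint speeds; "joint_efforts": joint torques, N m; "eef_pos": TCP position; "tcp_rot": TCP orientation; "force": force on the tool from outside, world axes, zero at the start; "torque": the same for the moment, N m; "opening": opening from 0.0 (shut) to 1.0 (fully open); "finger_force": force on a finger pad.
Only numpy, scipy, OpenCV 4.12 (cv2) and the standard library are available. Lean on these libraries where they do the work, as an engineer would, in place of code of your own. Each camera call takes 0.05 s, during which the arm holds its last target. There are 200 camera calls.

TASK

Put the wooden straightedge away in its bay, the recess in the near edge of the black work board. Push its left end in behind the spool post while the right end is still out in front of the bay, then swing the right end in, until the straightedge lies flush along the back of the bay between the two arms. Only push it along the mat, never pick it up, tip it or roll it, and leave the red tin, the blue pot and the reel of thread where they stand.

Things in the scene. Friction and masses are not known exactly. Their poses are not given: they have to be found in the camera images.
- straightedge: Maple straightedge lying flat on the cutting mat: 300 mm long (its own y axis, +y towards its left end as seen from the robot), 26 mm wide (its x), 14 mm thick, about 160 g, loose. Steel strip along its far long edge, dark hanging hole near its right end. Origin: centre of its underside.
- left_end (a point): Middle of the straightedge's left (+y) end face, 7 mm above its underside.
- right_end (a point): Middle of the straightedge's right (-y) end face, 7 mm above its underside.
- board: Black worn board, fixed, 381 x 170 mm, 28 mm high; +x points away from the robot, +y left. Origin: at mat level, middle of its near edge; that upright edge (its x = 0) is the bay's back. Two arms 18 mm wide, 28 mm high reach to x = -60 mm, inner faces at y = +172.5 and -172.5 mm: the bay is 345 mm long, 60 mm deep, open to the robot and above; the mat is its floor.
- post: Spool post, fixed, 77 mm high: wooden spindle of 18 mm diameter, brass cap 22 mm across, blue reel 27 mm across on its upper half (36 mm up). It stands before the left part of the bay: centre 76 to 84 mm in front of the bay's back and 55 to 80 mm from the left arm; the gap to the right arm is shorter than the straightedge. Origin: centre of its foot; axes as the board's.
- tin: Closed red tin standing on the mat, 52 mm diameter, 70 mm high, loose, 250 g. Leave it alone. Origin: centre of its underside.
- pot: Small open blue ceramic pot standing on the mat, 54 mm across the rim, 45 mm high, loose, 150 g. Leave it alone. Origin: centre of its underside.
- reel: Dark red reel of thread standing on top of the black board, 38 mm diameter, 40 mm high, loose, 60 g. Leave it alone. Origin: centre of its underside.
- mat: Green cutting mat, fixed on the bench, 600 mm by 1000 mm, 2 mm thick: its top, on which the straightedge slides, is at z = 0.002. Origin: centre of its underside.
Not all that is in view belongs to the job. Of the things that look like the post, the largest one is meant.

How it is judged:
By the outcome, as a careful person would: the job done as asked, in the order asked, and still so for the second after the job is handed in, with the robot touching nothing.
It also fails if it takes over 61 s, if anything falls off the work surface, if the arm or the gripper's body presses on something with over 40 N, if the wrist force passes 120 N, or if a joint passes its speed limit or range.

## Working session

There is one attempt and no reset: what is moved stays moved. The work goes in short steps, Python scripts to look and compute and a tool call to move; the robot and the scene stay as the last step left them, time stands still between calls to the robot, and variables do not carry over. Pictures are saved under pics/ and viewed, at most 10 in all, crops included, and the job is handed in when it is done.

Besides the shell and the picture viewer there is one more tool, called after ">>>" as a command line: name --argument value ..., lists and objects as JSON in quotes. move_arm: Moves the arm, as the interface text tells. Its arguments: {"type":"object","properties":{"deltas":{"type":"array"}},"required":["deltas"]}

```bash
ls; mkdir -p pics
cat > h.py <<'E'
import numpy as np, cv2
from rig import telemetry, eyes, bot
def cam(n):
    c=eyes.read_camera(n); c['f']=240/np.tan(np.radians(c['fov_y'])/2); c['R']=np.array(c['R']);c['t']=np.array(c['t']); return c
def ray(c,u,v,z):
    d=c['R'].T@np.array([(u-c['cx'])/c['f'],(v-c['cy'])/c['f'],1]); o=-c['R'].T@c['t']
    return o+d*(z-o[2])/d[2]
def proj(c,X):
    p=c['R']@np.array(X)+c['t']; return c['f']*p[:2]/p[2]+[c['cx'],c['cy']]
E
python3 - <<'E'
from h import *
for n in('scene','top'):
    c=cam(n); cv2.imwrite(f'pics/{n}0.png',c['pixels']); print(n,c['fov_y'],c['cx'],c['cy'],(-c['R'].T@c['t']).round(3),c['R'].round(2).tolist())
s=telemetry.read_state(); print(s, bot.nose_length)
E
```

```text
pics
scene 44.96734809007196 318.8215731291123 240.08907055184062 [ 1.354 -0.125  0.574] [[0.25, 0.97, -0.02], [0.55, -0.16, -0.82], [-0.8, 0.19, -0.57]]
top 43.957336167534486 331.9440953014741 241.81525930901574 [0.422 0.046 1.21 ] [[-0.0, -1.0, 0.01], [-0.98, 0.0, -0.19], [0.19, -0.01, -0.98]]
{'clock': 0.1, 'qpos': array([-1.27657254e+00,  3.00395494e-01,  1.52152160e+00, -1.12218421e-05,
        1.32069783e+00, -6.66096256e-02]), 'dq': array([-1.24238091e-03, -9.89458763e-04, -2.01206944e-03,  1.98063118e-05,
       -8.80779045e-04,  2.14819676e-03]), 'joint_efforts': array([ 2.95298989e-03, -5.32640648e+01, -3.53281438e+01,  7.10438169e-02,
        2.34705757e-02, -6.71090243e-05]), 'eef_pos': array([ 0.19413038, -0.51445345,  0.30215291]), 'tcp_rot': array([-5.07211738e-04,  9.83768626e-01,  1.79440879e-01, -6.34458382e-05]), 'force': array([-0.41068142,  0.80552194, -0.65611932]), 'torque': array([ 0.01030767, -0.05000765, -0.0107806 ]), 'finger_force': 0.0, 'opening': 0.9994516514862454} 0.0972
```

View pics/top0.png

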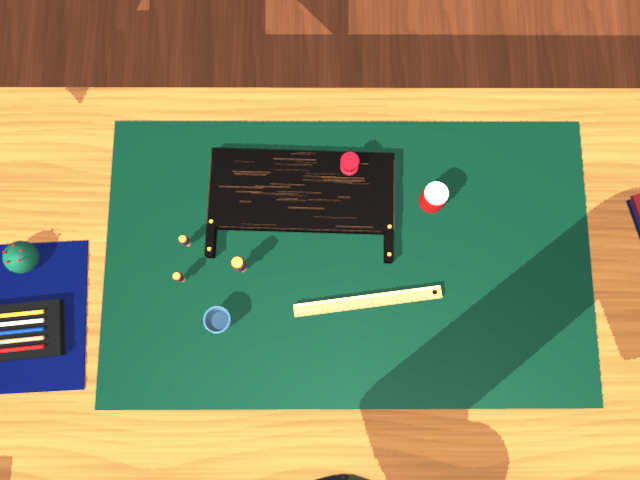

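View pics/scene0.png

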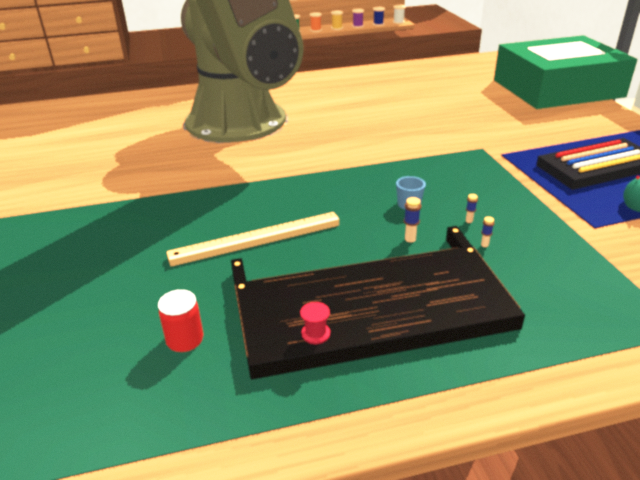

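The top view shows the straightedge from (294,310) to (441,292), the post cap at (238,263), and the bay back along row ~232 between arms at columns 210 and 389. The pot is at (217,320), the tin at (433,197). In the scene view the post is the tallest of the three, at (412,220).

```bash
cat >> h.py <<'E'
def stick(c):
    hsv=cv2.cvtColor(c['pixels'],cv2.COLOR_BGR2HSV)
    m=cv2.inRange(hsv,(8,25,120),(40,200,255))
    m[:,:120]=0; m[:130]=0; m[405:]=0; m[:,560:]=0
    n,l,s,ce=cv2.connectedComponentsWithStats(m)
    i=1+np.argmax(s[1:,4]); 
    ct,_=cv2.findContours((l==i).astype(np.uint8),cv2.RETR_EXTERNAL,cv2.CHAIN_APPROX_NONE)
    P=np.array([ray(c,u,v,.016)[:2] for u,v in ct[0][:,0]])
    (cx,cy),(w,h),a=cv2.minAreaRect((P*1000).astype(np.float32))
    b=cv2.boxPoints(((cx,cy),(w,h),a)); e=b[np.argsort(b[:,1])]
    L=e[2:].mean(0);Rr=e[:2].mean(0); 
    return L.round(1),Rr.round(1),round(min(w,h),1),round(max(w,h),1), np.degrees(np.arctan2(-(L-Rr)[0],(L-Rr)[1])).round(2)
E
python3 - <<'E'
from h import *
c=cam('top'); print('stick L,R,w,len,ang(deg ccw of +y)',stick(c))
p=c['pixels']; g=p.max(2); m=(g<60).astype(np.uint8); m[:135]=0;m[280:]=0;m[:,:195]=0;m[:,405:]=0
n,l,s,_=cv2.connectedComponentsWithStats(m); i=1+np.argmax(s[1:,4]); B=l==i; print(s[i])
def edge(pts,z=.03):
    P=np.array([ray(c,u,v,z)[:2] for u,v in pts])*1000
    vx,vy,x,y=cv2.fitLine(P.astype(np.float32),cv2.DIST_HUBER,0,.01,.01).ravel(); return np.round([x,y,vx,vy],3)
# near edge: last black row per column between arms
cols=[u for u in range(225,378)]
print('back',edge([(u,np.where(p[200:260,u].max(1)<60)[0].max()+200.5) for u in cols]))
for nm,a,b in(('Larm',200,222),('Rarm',378,402)):
    for f,w in((np.min,-.5),(np.max,.5)):
        print(nm,edge([(a+f(np.where(g[v,a:b]<60)[0])+w,v) for v in range(240,254)]))
hsv=cv2.cvtColor(p,cv2.COLOR_BGR2HSV)
m=cv2.inRange(hsv,(10,80,120),(35,255,255))
n,l,s,ce=cv2.connectedComponentsWithStats(m)
for i in range(1,n):
    if 5<s[i,4]<600 and 150<ce[i][0]<420 and 140<ce[i][1]<300: print(s[i],ce[i].round(1),(ray(c,*ce[i],.079)*1000).round(1)[:2],(ray(c,*ce[i],.03)*1000).round(1)[:2])
m=cv2.inRange(hsv,(95,60,60),(125,255,255)); m[:290]=0;m[350:]=0;m[:,:190]=0;m[:,250:]=0
x,y,w,h=cv2.boundingRect(m); print('pot',(ray(c,x+w/2,y+h/2,.047)*1000).round(1),w,h)
# scene check of post cap
c2=cam('scene'); hsv=cv2.cvtColor(c2['pixels'],cv2.COLOR_BGR2HSV); m=cv2.inRange(hsv,(10,80,120),(35,255,255))
n,l,s,ce=cv2.connectedComponentsWithStats(m[190:250,400:425])
for q in range(1,n): print(s[q],(ce[q]+[400,190]).round(1),(ray(c2,*(ce[q]+[400,190]),.076)*1000).round(1))
E
```

```text
stick L,R,w,len,ang(deg ccw of +y) (array([509.6, 111.4], dtype=float32), array([ 548.1, -186.9], dtype=float32), 28.0, 300.8, np.float32(7.36))
[  205   148   189   115 12591]
back [6.6769e+02 9.6505e+01 3.1000e-02 1.0000e+00]
Larm [ 6.37106e+02  2.88746e+02  9.98000e-01 -6.00000e-02]
Larm [6.37702e+02 2.67879e+02 9.99000e-01 3.40000e-02]
Rarm [ 6.34802e+02 -7.05620e+01  1.00000e+00 -1.90000e-02]
Rarm [ 6.36846e+02 -8.87870e+01  1.00000e+00 -2.20000e-02]
[274 158  10   1  10] [278.5 158. ] [806.6 139.7] [823.3 143.8]
[305 159  10   1  10] [309.5 159. ] [804.6  78.2] [821.2  79.6]
[241 171  11   1  11] [246. 171.] [779.7 203.6] [795.2 210.4]
[321 176  27   2  33] [332.6 176.7] [768.   32.3] [783.   31.7]
[324 180   8   1   8] [327.5 180. ] [761.3  42.4] [776.   42.3]
[333 180   8   2   9] [336.9 180.1] [761.1  23.9] [775.7  22.9]
[350 180  10   1  10] [354.5 180. ] [761.3 -10.9] [776.  -13.4]
[226 186  13   1  13] [232. 186.] [748.9 230.3] [763.1 238.3]
[255 186   9   2  12] [259.2 186.7] [747.6 176.9] [761.7 182.6]
[271 186  10   1  10] [275.5 186. ] [749.  144.8] [763.1 149.1]
[244
[... 203 characters left out ...]
5  21] [389. 226.] [668.3 -77.2] [679.  -82.6]
[352 226   8   1   8] [355.5 226. ] [668.3 -12. ] [679.  -14.5]
[178 235   9   8  62] [182.1 238.6] [643.5 323.6] [653.1 335.6]
[187 242   4   4  10] [188.9 243.7] [633.5 310.1] [642.6 321.5]
[207 247   5   5  19] [208.8 248.5] [624.  271.4] [632.7 281.2]
[387 252   5   5  22] [388.9 253.9] [613.2 -75.9] [621.5 -81.2]
[231 256  13  15 142] [236.9 262.2] [597.2 216.5] [604.8 223.9]
[242 268   5   4   9] [244.1 269.6] [583.  202.4] [590.  209.2]
[172 272   9   9  66] [176.  275.8] [571.1 332. ] [577.5 344.4]
pot [489.  256.8  47. ] 28 28
[  6   7  15  13 165] [413.2 203. ] [602.9 218.2  76. ]
[  5  34  12  19 191] [410.4 232.8] [682.5 181.3  76. ]
```

>>> move_arm --deltas '[[[0,0,0],-0.123,1],[[0,0,0],-0.123,1],[[0,0,0],-0.123,1],[[0,0,0],-0.123,1],[[0,0,0],-0.123,1],[[0,0,0],-0.123,1],[[0,0,0],-0.123,1],[[0,0,0],-0.123,1],[[0,0,0],0,1]]'

```text
clock: 0.95
eef_pos: [0.1941, -0.5145, 0.3025]
tcp_rot: [-0.0, 0.78, 0.625, 0.0]
force: [0.7, -0.2, 0.1]
opening: 0.397
finger_force: 0.0
```

```bash
cat >> h.py <<'E'
from scipy.spatial.transform import Rotation as Ro
O=np.array([673.6,98.9]); th=np.radians(-1.76); BX=np.array([np.cos(th),np.sin(th)]); BY=np.array([-BX[1],BX[0]])
def b(p): d=np.asarray(p)[:2]-O; return np.array([d@BX,d@BY]).round(1)
def w(X,Y): return O+X*BX+Y*BY
def go(*pts):  # world mm xy (,tip z mm): tool shifts in cm
    s=telemetry.read_state(); q=s['tcp_rot']; M=Ro.from_quat(np.r_[q[1:],q[0]]).as_matrix()
    cur=s['eef_pos']*1000; print('t',round(s['clock'],2),'tcp',cur.round(1),'board',b(cur),'tipz',round(cur[2]-97.2,1),'toolx deg',np.degrees(np.arctan2(M[1,0],M[0,0])).round(1),'tilt',M[2].round(3),'F',s['force'].round(1),'open',round(s['opening'],2))
    for p in pts:
        p=np.array([p[0],p[1],p[2]+97.2 if len(p)>2 else cur[2]]); print('  shift cm',(M.T@(p-cur)/10).round(2)); cur=p
def look():
    r=stick(cam('top')); print('stick world',r,'board L',b(r[0]),'R',b(r[1]))
E
python3 -c "
from h import *
go((473,92,60),(473,92,6))"
```

```text
t 0.95 tcp [ 194.1 -514.5  302.5] board [-460.4 -627.9] tipz 205.3 toolx deg 77.4 tilt [ 0. -0. -1.] F [ 0.7 -0.2  0.1] open 0.4
  shift cm [65.27 13.99 14.54]
  shift cm [-0.   0.   5.4]
```

>>> move_arm --deltas '[[[3.6,0.8,0.8],0,1],[[3.6,0.8,0.8],0,1],[[3.6,0.8,0.8],0,1],[[3.6,0.8,0.8],0,1],[[3.6,0.8,0.8],0,1],[[3.6,0.8,0.8],0,1],[[3.6,0.8,0.8],0,1],[[3.6,0.8,0.8],0,1],[[3.6,0.8,0.8],0,1],[[3.6,0.8,0.8],0,1],[[3.6,0.8,0.8],0,1],[[3.6,0.8,0.8],0,1]]'

```text
clock: 1.95
eef_pos: [0.3849, -0.1133, 0.2065]
tcp_rot: [0.0, 0.784, 0.621, 0.0]
force: [0.6, -0.4, 1.1]
opening: 0.008
finger_force: 0.0
```

>>> move_arm --deltas '[[[3.6,0.7,0.8],0,1],[[3.6,0.7,0.8],0,1],[[3.6,0.7,0.8],0,1],[[3.6,0.7,0.8],0,1],[[3.6,0.7,0.8],0,1],[[3.6,0.7,0.8],0,1],[[0,0,0],0,1],[[0,0,0],0,1]]'

```text
clock: 2.62
eef_pos: [0.4738, 0.0872, 0.158]
tcp_rot: [-0.0, 0.783, 0.622, -0.001]
force: [0.4, -0.3, -0.4]
opening: 0.006
finger_force: 0.0
```

```bash
python3 -c "
from h import *
go((473,92,6))"
```

```text
t 2.62 tcp [473.8  87.2 158. ] board [-199.4  -17.8] tipz 60.8 toolx deg 77.0 tilt [-0.    -0.001 -1.   ] F [ 0.4 -0.3 -0.4] open 0.01
  shift cm [ 0.45 -0.18  5.48]
```

>>> move_arm --deltas '[[[0.3,-0.1,2.7],0,1],[[0.2,-0.1,2.3],0,1],[[0,0,0.4],0,1],[[0,0,0],0,1]]'

```text
clock: 2.95
eef_pos: [0.4724, 0.0904, 0.1041]
tcp_rot: [-0.001, 0.783, 0.622, -0.001]
force: [-0.3, -0.1, 0.4]
opening: 0.004
finger_force: 0.0
```

>>> move_arm --deltas '[[[0.15,0.65,0],0,1],[[0.15,0.65,0],0,1],[[0.15,0.65,0],0,1],[[0.15,0.65,0],0,1],[[0.15,0.65,0],0,1],[[0.15,0.65,0],0,1],[[0.15,0.65,0],0,1],[[0.15,0.65,0],0,1],[[0.15,0.65,0],0,1],[[0,0,0],0,1]]'

```text
clock: 3.78
eef_pos: [0.5343, 0.0913, 0.1048]
tcp_rot: [0.0, 0.782, 0.623, 0.0]
force: [0.1, 0.2, -0.8]
opening: 0.006
finger_force: 0.0
```

```bash
python3 -c "
from h import *
go((473,92,6))
c=cam('top');cv2.imwrite('pics/a.png',c['pixels'][120:410,120:600]);look()"
```

```text
t 3.78 tcp [534.3  91.3 104.8] board [-139.   -11.8] tipz 7.6 toolx deg 77.0 tilt [ 0.     0.001 -1.   ] F [ 0.1  0.2 -0.8] open 0.01
  shift cm [-1.31 -5.99  0.15]
stick world (array([411.6, 185. ], dtype=float32), array([408.4,  75.9], dtype=float32), 109.1, 165.7, np.float32(-1.68)) board L [-264.5   78. ] R [-264.4  -31.1]
```

View pics/a.png

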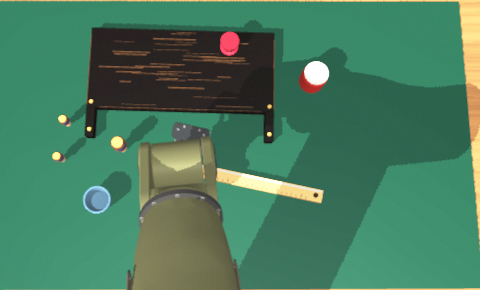

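The crop shows the arm hiding the left half. The straightedge's right end is at about (443,312) in full-image pixels and it now slopes with the left end farther. I'll measure from the visible part.

```bash
cat >> h.py <<'E'
def look():
    c=cam('top'); hsv=cv2.cvtColor(c['pixels'],cv2.COLOR_BGR2HSV)
    m=cv2.inRange(hsv,(8,25,165),(40,160,255)); m[:,:190]=0; m[:180]=0; m[380:]=0; m[:,520:]=0
    n,l,s,ce=cv2.connectedComponentsWithStats(m); i=1+np.argmax(s[1:,4])
    ct,_=cv2.findContours((l==i).astype(np.uint8),cv2.RETR_EXTERNAL,cv2.CHAIN_APPROX_NONE)
    P=np.array([ray(c,u,v,.016)[:2] for u,v in ct[0][:,0]])*1000
    (cx,cy),(ww,h),a=cv2.minAreaRect(P.astype(np.float32))
    k=cv2.boxPoints(((cx,cy),(ww,h),a)); k=k[np.argsort(k[:,1])]; Rr=k[:2].mean(0);L=k[2:].mean(0)
    u=(L-Rr)/np.linalg.norm(L-Rr)
    print('wid,len',round(min(ww,h),1),round(max(ww,h),1),'R',Rr.round(1),b(Rr),'vis L',b(L),'L from R',b(Rr+300*u),'world',(Rr+300*u).round(1),'board ang',np.degrees(np.arctan2(u@BX,u@BY)).round(2))
E
python3 -c "
from h import *
look()"
```

```text
wid,len 27.8 217.3 R [ 496.8 -186.6] [-168.  -290.8] vis L [-129.3  -76.9] L from R [-114.6    4.4] world [559.2 106.9] board ang 10.25
```

```bash
python3 -c "
from h import *
go((517,95),(498,-33.5,6))"
```

```text
t 3.93 tcp [532.9  91.4 104.4] board [-140.4  -11.9] tipz 7.2 toolx deg 77.1 tilt [-0. -0. -1.] F [-0.5 -0.3 -0.7] open 0.0
  shift cm [-0.   -1.63  0.  ]
  shift cm [-12.95   1.03   0.12]
```

>>> move_arm --deltas '[[[0,-0.8,0],0,1],[[0,-0.8,0],0,1],[[-2.6,0.2,0],0,1],[[-2.6,0.2,0],0,1],[[-2.6,0.2,0],0,1],[[-2.6,0.2,0],0,1],[[-2.6,0.2,0.1],0,1],[[0,0,0],0,1]]'

```text
clock: 4.6
eef_pos: [0.4967, -0.0367, 0.1036]
tcp_rot: [-0.0, 0.783, 0.622, -0.0]
force: [0.2, 0.7, 0.1]
opening: 0.005
finger_force: 0.0
```

>>> move_arm --deltas '[[[0,0.3,0],0,1],[[0,0.5,0],0,1],[[0,0.5,0],0,1],[[0,0.5,0],0,1],[[0,0.5,0],0,1],[[0,0.5,0],0,1],[[0,0.5,0],0,1],[[0,0.5,0],0,1],[[0,0.5,0],0,1],[[0,0.4,0],0,1],[[0,0.3,0],0,1],[[0,0,0],0,1]]'

```text
clock: 5.6
eef_pos: [0.5473, -0.0453, 0.1036]
tcp_rot: [0.0, 0.782, 0.623, 0.0]
force: [0.3, 0.6, -0.2]
opening: 0.003
finger_force: 0.0
```

```bash
python3 -c "
from h import *
go();look();cv2.imwrite('pics/b.png',cam('scene')['pixels'])"
```

```text
t 5.6 tcp [547.3 -45.3 103.6] board [-121.8 -148. ] tipz 6.4 toolx deg 77.0 tilt [-0.  0. -1.] F [ 0.3  0.6 -0.2] open 0.0
wid,len 28.4 94.2 R [581.1   5.2] [-89.5 -96.5] vis L [-71.6  -4. ] L from R [-32.5 198. ] world [647.2 297.8] board ang 10.96
```

View pics/b.png

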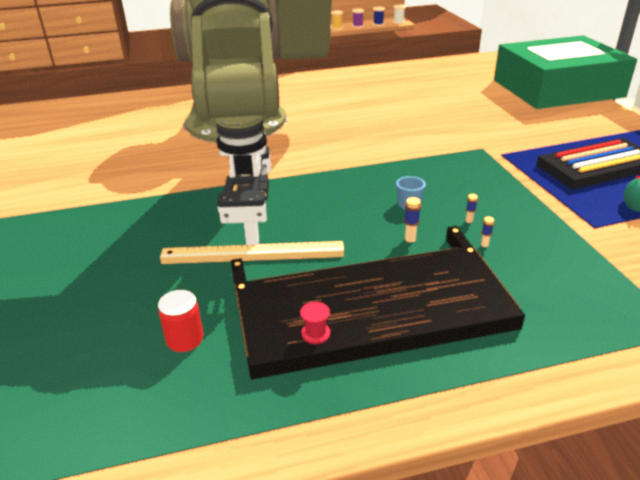

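The scene view shows the straightedge, tilted left-end-forward, from (163,255) to (343,248). Its left end is at the mouth of the bay, clear of the post at (412,240). One centimetre more forward, then I go round to the right end.

>>> move_arm --deltas '[[[0,0.4,0],0,1],[[0,0.4,0],0,1],[[0,0.3,0],0,1],[[0,0,0],0,1],[[0,-1,0],0,1],[[0,-2,0],0,1],[[0,0,0],0,1]]'

```text
clock: 6.28
eef_pos: [0.5262, -0.0404, 0.1032]
tcp_rot: [-0.001, 0.782, 0.623, -0.001]
force: [-0.8, 0.2, -0.4]
opening: 0.004
finger_force: 0.0
```

```bash
python3 -c "
from h import *
look(); p=w(-62,-6)-315*(BX*np.sin(.192)+BY*np.cos(.192)); print(p); go(p)"
```

```text
wid,len 27.6 91.6 R [587.8   6.7] [-82.9 -94.8] vis L [-60.1  -6.1] L from R [ -8.2 195.8] world [671.4 294.8] board ang 14.42
[ 541.86742357 -212.41269959]
t 6.33 tcp [527.6 -40.7 103.7] board [-141.6 -144. ] tipz 6.5 toolx deg 77.1 tilt [-0.    -0.001 -1.   ] F [0.9 0.1 0.3] open 0.01
  shift cm [-16.42   5.23  -0.  ]
```

>>> move_arm --deltas '[[[-2,0,0],0,1],[[-3,0,0],0,1],[[-3,0,0],0,1],[[-3,0,0],0,1],[[-3,0,0],0,1],[[-3,0,0],0,1],[[-2,0,0],0,1],[[0,0,0],0,1]]'

```text
clock: 7.0
eef_pos: [0.4856, -0.2296, 0.1039]
tcp_rot: [0.001, 0.783, 0.622, 0.0]
force: [-0.1, 0.2, 0.8]
opening: 0.004
finger_force: 0.0
```

```bash
python3 -c "
from h import *
look();go(w(-60,-6)-320*(BX*np.sin(.2)+BY*np.cos(.2)))"
```

```text
wid,len 28.5 300.9 R [ 546.6 -199. ] [-117.8 -301.7] vis L [-60.8  -6.2] L from R [-60.9  -7.1] world [612.5  93.7] board ang 10.93
t 7.05 tcp [ 485.9 -227.8  103.8] board [-177.6 -332.3] tipz 6.6 toolx deg 76.9 tilt [-0.     0.001 -1.   ] F [-0.2 -0.1 -0.7] open 0.0
  shift cm [2.31 5.05 0.  ]
```

```bash
python3 -c "
from h import *
u=np.array([.2197,.9757]);R=np.array([546.6,-199.]); go(R-18*u,(R+0*u))"
```

```text
t 7.05 tcp [ 485.9 -227.8  103.8] board [-177.6 -332.3] tipz 6.6 toolx deg 76.9 tilt [-0.     0.001 -1.   ] F [-0.2 -0.1 -0.7] open 0.0
  shift cm [2.38 5.27 0.  ]
  shift cm [ 1.8  -0.01 -0.  ]
```

>>> move_arm --deltas '[[[0,1.8,0],0,1],[[0,1.8,0],0,1],[[0,1.7,0],0,1],[[1.2,0,0],0,1],[[1.2,0,0],0,1],[[0,0,0],0,1]]'

```text
clock: 7.55
eef_pos: [0.543, -0.2117, 0.1033]
tcp_rot: [-0.001, 0.782, 0.624, -0.0]
force: [-0.4, 0.9, -0.5]
opening: 0.006
finger_force: 0.0
```

>>> move_arm --deltas '[[[0.4,0,0],0,1],[[0.5,0,0],0,1],[[0.6,0,0],0,1],[[0.7,0,0],0,1],[[0.8,0,0],0,1],[[0.8,0,0],0,1],[[0.8,0,0],0,1],[[0.8,0,0],0,1],[[0.8,0,0],0,1],[[0.6,0,0],0,1],[[0.4,0,0],0,1],[[0,0,0],0,1]]'

```text
clock: 8.55
eef_pos: [0.559, -0.1435, 0.1036]
tcp_rot: [-0.0, 0.782, 0.623, 0.0]
force: [-0.1, 0.0, 0.7]
opening: 0.006
finger_force: 0.0
```

```bash
python3 -c "
from h import *
go();look()"
```

```text
t 8.55 tcp [ 559.  -143.5  103.6] board [-107.1 -245.8] tipz 6.4 toolx deg 77.1 tilt [ 0. -0. -1.] F [-0.1  0.   0.7] open 0.01
wid,len 28.5 277.8 R [ 565.8 -112.8] [-101.3 -214.9] vis L [-46.1  57.4] L from R [-41.7  79.1] world [634.3 179.3] board ang 11.45
```

>>> move_arm --deltas '[[[0.4,0,0],0,1],[[0.5,0,0],0,1],[[0.6,0,0],0,1],[[0.7,0,0],0,1],[[0.7,0,0],0,1],[[0.7,0,0],0,1],[[0.7,0,0],0,1],[[0.7,0,0],0,1],[[0.6,0,0],0,1],[[0.5,0,0],0,1],[[0.4,0,0],0,1],[[0,0,0],0,1]]'

```text
clock: 9.6
eef_pos: [0.5736, -0.0803, 0.1037]
tcp_rot: [-0.0, 0.782, 0.623, 0.0]
force: [0.1, 0.6, -0.1]
opening: 0.004
finger_force: 0.0
```

```bash
python3 -c "
from h import *
go();look();cv2.imwrite('pics/c.png',cam('scene')['pixels'])"
```

```text
t 9.6 tcp [573.6 -80.3 103.7] board [ -94.4 -182.2] tipz 6.5 toolx deg 77.1 tilt [ 0.  0. -1.] F [ 0.1  0.6 -0.1] open 0.0
wid,len 28.6 266.5 R [583.8 -38.6] [ -85.5 -140.2] vis L [-33.7 121.1] L from R [-27.2 154. ] world [651.1 253.7] board ang 11.21
```

View pics/c.png

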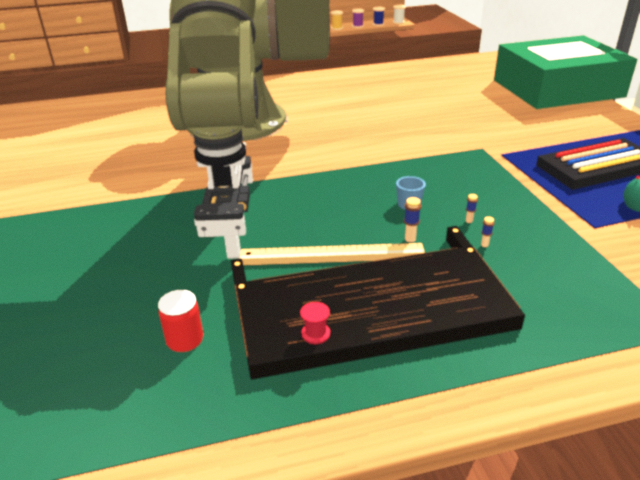

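The scene view shows the left end at (422,248), behind the post (412,235), and the right end at (243,258), still out in front of the bay. About 29 mm more centres it between the arms.

>>> move_arm --deltas '[[[0.4,0,0],0,1],[[0.6,0,0],0,1],[[0.6,0,0],0,1],[[0.6,0,0],0,1],[[0.4,0,0],0,1],[[0.3,0,0],0,1],[[0,0,0],0,1],[[-1.5,0,0],0,1],[[-1.5,0,0],0,1],[[0,-2,0],0,1],[[0,-2.5,0],0,1],[[0,0,0],0,1]]'

```text
clock: 10.7
eef_pos: [0.5262, -0.0714, 0.103]
tcp_rot: [-0.001, 0.782, 0.623, -0.001]
force: [0.1, -0.0, -0.5]
opening: 0.01
finger_force: 0.0
```

```bash
python3 -c "
from h import *
go();look()"
```

```text
t 10.7 tcp [526.2 -71.4 103. ] board [-142.  -174.8] tipz 5.8 toolx deg 77.0 tilt [ 0.    -0.003 -1.   ] F [ 0.1 -0.  -0.5] open 0.01
wid,len 28.7 289.4 R [584.2 -32.7] [ -85.4 -134.3] vis L [-27.9 149.4] L from R [-25.8 159.8] world [652.7 259.4] board ang 11.45
```

>>> move_arm --deltas '[[[0,0,0],-0.1,1],[[0,0,0],-0.095,1],[[2.6,0.5,0],0,1],[[2.6,0.5,0],0,1],[[2.6,0.8,0],0,1],[[2.6,0.8,0],0,1],[[0,0.4,0],0,1],[[0,0,0],0,1]]'

```text
clock: 11.42
eef_pos: [0.5636, 0.0319, 0.1037]
tcp_rot: [0.0, 0.717, 0.697, 0.0]
force: [1.0, -1.1, -0.9]
opening: 0.005
finger_force: 0.0
```

```bash
python3 -c "
from h import *
go()"
```

```text
t 11.42 tcp [563.6  31.9 103.7] board [-107.9  -70.4] tipz 6.5 toolx deg 88.3 tilt [-0.     0.001 -1.   ] F [ 1.  -1.1 -0.9] open 0.0
```

>>> move_arm --deltas '[[[0,0.4,0],0,1],[[0,0.5,0],0,1],[[0,0.5,0],0,1],[[0,0.5,0],0,1],[[0,0.5,0],0,1],[[0,0.5,0],0,1],[[0,0.4,0],0,1],[[0,0.3,0],0,1],[[0,0,0],0,1]]'

```text
clock: 12.17
eef_pos: [0.599, 0.0299, 0.1036]
tcp_rot: [0.0, 0.718, 0.696, 0.0]
force: [0.1, 1.1, 0.1]
opening: 0.004
finger_force: 0.0
```

```bash
python3 -c "
from h import *
go();look();cv2.imwrite('pics/d.png',cam('scene')['pixels'][180:380,140:540])"
```

```text
t 12.17 tcp [599.   29.9 103.6] board [-72.4 -71.2] tipz 6.4 toolx deg 88.2 tilt [ 0.  0. -1.] F [0.1 1.1 0.1] open 0.0
wid,len 47.7 156.8 R [641.5  98.5] [-32.1  -1.4] vis L [-38.1 155.3] L from R [-43.6 298.4] world [639.2 398.5] board ang -2.19
```

View pics/d.png

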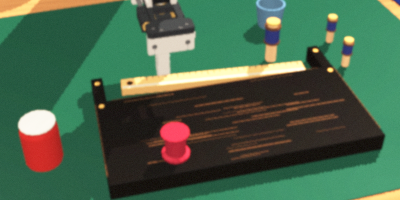

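The crop shows the right end at (123,85) now swung between the arms, still slightly out. The left end at (303,68) is behind the post.

>>> move_arm --deltas '[[[0,0.4,0],0,1],[[0,0.4,0],0,1],[[0,0.3,0],0,1],[[0,0,0],0,1],[[0,-2,0],0,1],[[0,-3,0],0,1],[[0,-3,0],0,1],[[0,-3,0],0,1],[[0,-2,0],0,1],[[0,0,0],0,1]]'

```text
clock: 13.1
eef_pos: [0.4767, 0.0339, 0.1035]
tcp_rot: [-0.001, 0.718, 0.696, -0.001]
force: [0.3, 0.0, 0.2]
opening: 0.004
finger_force: 0.0
```

```bash
cat >> h.py <<'E'
def look2(lo=-145,hi=150):
    # far/near edges of stick per column, board frame, fit lines
    c=cam('top'); hsv=cv2.cvtColor(c['pixels'],cv2.COLOR_BGR2HSV); m=cv2.inRange(hsv,(8,25,165),(40,160,255))
    F=[];N=[]
    for u in range(205,395):
        v=[r for r in np.where(m[210:300,u])[0]+210]
        if len(v)>5:
            f=b(ray(c,u,v[0]-.5,.016)*1000);n=b(ray(c,u,v[-1]+.5,.016)*1000)
            if 20<f[0]-n[0]<33: F.append(f);N.append(n)
    F=np.array(F);N=np.array(N); print('Y range',F[:,1].min(),F[:,1].max())
    for nm,Q in(('far',F),('near',N)):
        k=np.polyfit(Q[:,1],Q[:,0],1); print(nm,'X at Y=-140,0,140',np.polyval(k,[-140,0,140]).round(1),'ang',np.degrees(k[0]).round(2))
E
python3 -c "
from h import *
go();look2()"
```

```text
t 13.1 tcp [476.7  33.9 103.5] board [-194.8  -71.1] tipz 6.3 toolx deg 88.2 tilt [-0.    -0.002 -1.   ] F [0.3 0.  0.2] open 0.0
Y range -142.2 156.3
far X at Y=-140,0,140 [-28.4 -24.2 -20.1] ang 1.7
near X at Y=-140,0,140 [-55.6 -51.5 -47.4] ang 1.67
```

>>> move_arm --deltas '[[[1.6,3,0],0,1],[[1.6,3,0],0,1],[[1.6,3,0],0,1],[[0.7,2.5,0],0,1],[[0,0.5,0],0,1],[[0,0.5,0],0,1],[[0,0.5,0],0,1],[[0,0.5,0],0,1],[[0,0.5,0],0,1],[[0,0.5,0],0,1],[[0,0.4,0],0,1],[[0,0,0],0,1]]'

```text
clock: 14.15
eef_pos: [0.6308, 0.0838, 0.1038]
tcp_rot: [0.0, 0.718, 0.696, 0.0]
force: [-0.2, 0.6, 0.1]
opening: 0.005
finger_force: 0.0
```

```bash
python3 -c "
from h import *
go();look2()"
```

```text
t 14.15 tcp [630.8  83.8 103.8] board [-42.3 -16.4] tipz 6.6 toolx deg 88.2 tilt [ 0.  0. -1.] F [-0.2  0.6  0.1] open 0.01
Y range -141.8 157.0
far X at Y=-140,0,140 [-0.2 -3.1 -6. ] ang -1.2
near X at Y=-140,0,140 [-27.  -30.8 -34.6] ang -1.56
```

>>> move_arm --deltas '[[[0,-2,0],0,1],[[2.9,0,0],0,1],[[2.9,0,0],0,1],[[2.8,0,0],0,1],[[0,0.8,0],0,1],[[0,0.6,0],0,1],[[0,0.2,0],0,1],[[0,0.2,0],0,1],[[0,0.2,0],0,1],[[0,0.2,0],0,1],[[0,0,0],0,1]]'

```text
clock: 15.12
eef_pos: [0.6351, 0.1694, 0.1036]
tcp_rot: [0.0, 0.718, 0.696, -0.0]
force: [-0.3, -0.4, 0.1]
opening: 0.004
finger_force: 0.0
```

```bash
python3 -c "
from h import *
go();look2()"
```

```text
t 15.12 tcp [635.1 169.4 103.6] board [-40.6  69.3] tipz 6.4 toolx deg 88.2 tilt [-0. -0. -1.] F [-0.3 -0.4  0.1] open 0.0
Y range -141.8 170.0
far X at Y=-140,0,140 [-6.  -3.2 -0.3] ang 1.17
near X at Y=-140,0,140 [-33.8 -30.1 -26.4] ang 1.51
```

>>> move_arm --deltas '[[[0,-2,0],0,1],[[-2.5,0,0],0,1],[[-2.5,0,0],0,1],[[-2.4,0,0],0,1],[[0,0.8,0],0,1],[[0,0.6,0],0,1],[[0,0.2,0],0,1],[[0,0.2,0],0,1],[[0,0.2,0],0,1],[[0,0.2,0],0,1],[[0,0,0],0,1]]'

```text
clock: 16.08
eef_pos: [0.6347, 0.0963, 0.1035]
tcp_rot: [-0.0, 0.718, 0.696, -0.0]
force: [-0.2, 0.2, 0.4]
opening: 0.005
finger_force: 0.0
```

```bash
python3 -c "
from h import *
go();look2()"
```

```text
t 16.08 tcp [634.7  96.3 103.5] board [-38.8  -3.8] tipz 6.3 toolx deg 88.3 tilt [ 0. -0. -1.] F [-0.2  0.2  0.4] open 0.01
Y range -141.8 157.2
far X at Y=-140,0,140 [-0.4 -1.2 -2. ] ang -0.33
near X at Y=-140,0,140 [-27.4 -28.4 -29.3] ang -0.39
```

>>> move_arm --deltas '[[[0.6,0,0],0,1],[[0.6,0,0],0,1],[[0,0.1,0],0,1],[[0,0.1,0],0,1],[[0,0,0],0,1]]'

```text
clock: 16.55
eef_pos: [0.637, 0.1081, 0.1036]
tcp_rot: [-0.0, 0.718, 0.696, -0.0]
force: [-1.4, 0.5, 0.2]
opening: 0.005
finger_force: 0.7
```

```bash
python3 -c "
from h import *
go();look2()"
```

```text
t 16.55 tcp [637.  108.1 103.6] board [-36.9   8.1] tipz 6.4 toolx deg 88.2 tilt [ 0. -0. -1.] F [-1.4  0.5  0.2] open 0.01
Y range -143.8 155.5
far X at Y=-140,0,140 [-0.3  0.8  1.9] ang 0.45
near X at Y=-140,0,140 [-28.  -26.2 -24.4] ang 0.72
```

>>> move_arm --deltas '[[[0,0.1,0],0,1],[[0,0.1,0],0,1],[[0,0,0],0,1]]'

```text
clock: 16.85
eef_pos: [0.6378, 0.1079, 0.1034]
tcp_rot: [-0.002, 0.718, 0.696, -0.002]
force: [-15.4, 1.8, 7.2]
opening: 0.007
finger_force: 7.1
```

```bash
python3 -c "
from h import *
go();look2()"
```

```text
t 16.85 tcp [637.8 107.9 103.4] board [-36.1   7.9] tipz 6.2 toolx deg 88.2 tilt [-0.    -0.005 -1.   ] F [-15.4   1.8   7.2] open 0.01
Y range -143.8 155.5
far X at Y=-140,0,140 [1.5 3.3 5. ] ang 0.71
near X at Y=-140,0,140 [-26.4 -24.  -21.6] ang 0.98
```

>>> move_arm --deltas '[[[0,-0.2,0],0,1],[[0,-0.5,0],0,1],[[0,-2,0],0,1],[[0,-3,0],0,1],[[0,-3,0],0,1],[[0,-3,0],0,1],[[0,-2.5,-1],0,1],[[0,0,-3],0,1],[[0,0,-3],0,1],[[0,0,0],0,1],[[0,0,0],0,1]]'

```text
clock: 17.82
eef_pos: [0.4975, 0.1121, 0.1752]
tcp_rot: [0.001, 0.718, 0.696, 0.002]
force: [-0.6, 0.5, -1.0]
opening: 0.001
finger_force: 0.0
```

```bash
python3 -c "
from h import *
go();look2()
c=cam('top');cv2.imwrite('pics/e.png',cv2.resize(c['pixels'][200:290,190:410],None,fx=3.6,fy=3.6,interpolation=cv2.INTER_CUBIC))
c=cam('scene');cv2.imwrite('pics/f.png',cv2.resize(c['pixels'][180:380,140:540],None,fx=2,fy=2))"
```

```text
t 17.82 tcp [497.5 112.1 175.2] board [-176.4    7.8] tipz 78.0 toolx deg 88.2 tilt [ 0.001  0.004 -1.   ] F [-0.6  0.5 -1. ] open 0.0
Y range -143.8 155.5
far X at Y=-140,0,140 [-1.9 -3.2 -4.4] ang -0.52
near X at Y=-140,0,140 [-29. -30. -31.] ang -0.4
```

View pics/e.png

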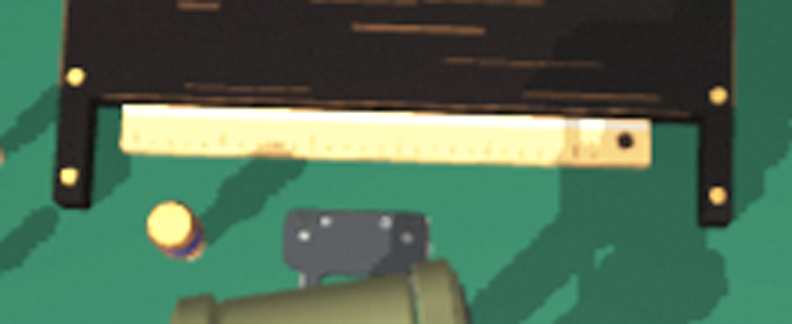

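View pics/f.png

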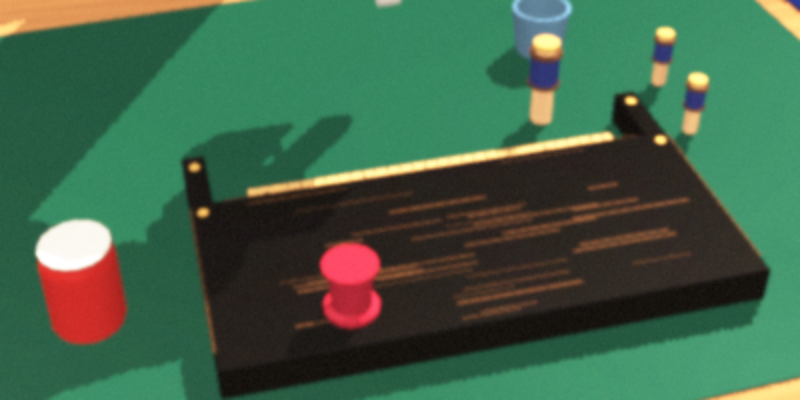

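The top crop shows the straightedge lying between the arms against the bay's back, with no green between. The scene crop shows nothing of the mat behind it, and the tin, pot and reel in place. One numeric check of parallelism follows.

```bash
python3 -c "
from h import *
c=cam('top'); p=c['pixels'].astype(float); g=p.max(2)
A=[];N=[];gr=[]
for u in range(228,368):
    col=g[222:250,u]; v=np.where((col[:-1]<130)&(col[1:]>=130))[0][0]; s=v+(130-col[v])/(col[v+1]-col[v])+222
    A.append(ray(c,u,s,.016)[:2]*1000)
    q=p[int(s)-5:int(s)+1,u]; gr.append((q[:,1]-q[:,2]).max())
    r=p[226:255,u,2]; k=np.where((r[:-1]>=110)&(r[1:]<110))[0][-1]; N.append(ray(c,u,k+226+(r[k]-110)/(r[k]-r[k+1]),.016)[:2]*1000)
A=np.array(A);N=np.array(N);ka=np.polyfit(A[:,1],A[:,0],1);kn=np.polyfit(N[:,1],N[:,0],1)
print('slopes far,near',ka[0],kn[0],'board -th',-np.tan(th),'far X board',b([np.polyval(ka,100),100]), 'green excess L/mid/R',np.mean(gr[:45]),np.mean(gr[45:95]),np.mean(gr[95:]))
hsv=cv2.cvtColor(c['pixels'],cv2.COLOR_BGR2HSV);m=cv2.inRange(hsv,(10,80,120),(35,255,255))
n,l,s,ce=cv2.connectedComponentsWithStats(m)
P=[ray(c,*ce[i],.03)[:2]*1000 for i in range(1,n) if 14<s[i,4]<30 and (ce[i][0]<215 or ce[i][0]>380) and 200<ce[i][0]<400 and 215<ce[i][1]<258]
print(np.round(P,1))"
```

```text
slopes far,near 0.03177101236884552 0.02856026740163495 board -th 0.03072746007861076 far X board [-1.   1.1] green excess L/mid/R -4.4222222222222225 -5.38 -3.3555555555555556
[[690.  279.8]
 [678.8 -82.7]
 [632.7 281.2]
 [621.4 -81.2]]
```

```bash
python3 -c "
from h import *
print(bot.close_job())"
```

```text
the job is handed in; nothing more can be done
None
```

The straightedge is in its bay and the job is handed in at about 18 s. It lies flush along the back between the two arms, parallel to the back within about 0.1°. Its left end went in behind the post first, then the right end was swung in. I only pushed it along the mat, and I did not touch the tin, pot or reel.

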